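Close a tub in the lidding press and keep it pressed

ROBOT

A 6-joint arm with a two-finger parallel gripper is mounted at the origin on the work surface. World frame = base frame: x ahead of the robot, y to its left, z up, the work surface at z = 0. Lengths are in m, angles in rad, forces in N, time in s.
With the tool pointing down it reaches from about 0.325 to 0.775 m from the base axis. Payload 5.5 kg.
Tool frame: the origin (TCP) lies at the centre of the arm's flange, where the gripper is bolted on; the fingertips stand 173 mm ahead of it and the grasp point (between the pads) lies 155 mm ahead of it; z points along the fingers, y is the line along which they close (so a half turn about z gives the same grasp; the last joint's range is limited). The gripper opens to 85 mm and grips with 20 to 120 N. Pads are 22 mm wide; open, the fingers measure 114 mm over their backs; the gripper's body (76 mm by 85 mm) begins 54 mm behind the grasp point. The pads swing forward as they close: fully open they stand 13 mm farther back than shut.
Start: joints at [1.128, 0.091, 1.231, -0, 1.82, -0.057], TCP at [0.226, 0.556, 0.405] pointing down, gripper open.
Joint ranges: [-2.87, 2.87], [-0.86, 2.18], [0.17, 2.46], [-1.51, 4.65], [0.06, 2.69], [-2.65, 2.65]. Speed limits (rad/s): [2.57, 2.57, 3.01, 3.14, 3.14, 3.14].

INTERFACE

Orientations are given as a 3x3 rotation matrix whose columns are the frame's x, y, z axes.
In Python, from rig import arm gives the robot as it stands. The module is installed in compiled form; this text tells all that it offers.
- The arm moves only by the tool jog_arm, never from a script. Its argument "deltas" is a list of rows, each an object with "xyz": the shift along the world's x, y, z each as a share of 0.1 m, from -1 to 1, a list of three; "turn": the turn, a rotation vector about the world's x, y, z each as a share of 180 degrees, from -1 to 1, a list of three; "grip": the opening, from -1 (shut) to 1 (fully open). In form: [{"xyz": [dx, dy, dz], "turn": [rx, ry, rz], "grip": grip}, ...]. A call has 1 to 20 rows; each row is the pose to reach, as a shift and turn from the pose commanded when the call began, turning the shorter way round; what a row does not reach only later rows make up. A row lasts 1/8 s, in which the tool goes at most 62.5 mm and 10.7 degrees, less where a joint would pass 70% of its speed; a pose out of reach is approached as far as the arm can. A call with a number of a shift or a turn outside -1 to 1 is refused whole. A call with a gripper value outside its range is refused whole. The fingers move at their own pace and stop on an object; the grip force is fixed at half the most. Time passes only in rows, so rows that repeat a pose let the fingers close. It gives the time, the measured TCP pose, the force, the opening and the grip force at its end, in the units of the state.
- arm.get_state(): the state, without advancing time (a new reading comes with each control period).
- arm.read_camera(name): name is "scene" or "top" or "wrist"; returns the picture (384x512x3 uint8, red, green, blue); there is no depth.
- arm.camera_info(name): a dict with "fx", "fy", "cx", "cy" (pixels), "world_to_cam" (4x4, takes a point from world to camera coordinates); the wrist camera has in their place "tool_from_camera" (4x4, takes a point from camera to tool coordinates, whose origin is the TCP and whose axes are the flange's). Camera axes: x right, y down, z forward; pixel columns grow to the right and rows downward; lengths in m; the calibration is good to about 2 mm. The wrist camera is an equidistant fisheye: a pixel r from the principal point sees the ray r / f radians off the axis. A picture is of the moment at which its call begins: read the wrist's pose just before it. camera_info takes no time and is no camera call.
- arm.close_job(): hands the job in; it is judged then, once.
Trained networks look in the newest picture that a camera, given by its name, has taken for a name from the list of things; names that differ only in an ending like _2 or _b are one class to them, and where a whole thing is asked for, a point or a joint stands for the part that bears it (a point fixed in the world has none). Each returns a list of dicts, best first, with "confidence" (0 to 1); they miss things now and then, are a little off and sometimes report something else, mostly with a low value. They report only what shows in the picture. A call takes as long as a camera call.
- arm.look_for(target, camera): "at" ([column, row] in pixels, amid what is visible of it).
- arm.regions_of(target, camera): "mask" (384x512 bool, what is visible of it) and "at" ([column, row] in pixels, amid what is visible of it).
The state is a dict: "t": time; "qpos": joint angles; "dq": joint speeds; "joint_efforts": joint torques, N m; "position": TCP position; "tcp_rot": TCP orientation; "wrist_force": force on the tool from outside, world axes, zero at the start; "moment": the same for the moment, N m; "opening": finger opening in m; "gripper_force": force on a finger pad.
Only numpy, scipy, OpenCV 4.12 (cv2) and the standard library are available. Lean on these libraries where they do the work, as an engineer would, in place of code of your own. Each camera call takes 0.05 s, during which the arm holds its last target. There are 200 camera calls.

TASK

Close the lid on the tub in the lidding press: push the open drawer fully home until it clicks into its detent, then flip the red safety catch all the way over to the side, and only then pull the black lever bar over towards the drawer side and down to its stop. Hold the lever at its stop against its spring: the program finishes while the gripper is still holding it there. Leave the two bowls, the jar and the spatula where they are.

Things in the scene. Friction and masses are not known exactly. Their poses are not given: they have to be found in the camera images.
- press: the tub-lidding press, a grey and steel machine fixed to the table, base 190 x 220 mm, steel deck (145 x 204 mm, its top 151 mm high). Origin: centre of its underside, on the table. Its x axis points from the drawer side to its back, y to its left (seen from the drawer side), z up; the press may be turned up to about 20 degrees either way. In this frame the deck spans x -60 to +85 mm, y +-102 mm
- drawer (a joint): how far the drawer is open, m: 0 = home against its stop, up to 0.085 open. It slides along the press's x axis (home is towards +x), friction about 1.5 N; below about 18 mm a sprung detent roller resists with up to about 6 N more; from about 7 mm on it draws the drawer home by itself and keeps it there
- drawer_front (a point): a point on the outer (robot side) face of the drawer's blue front panel, on its centre line, 100 mm above the table. The panel is 170 mm wide, 10 mm thick and reaches from 32 to 115 mm above the table, with its face square to the press's x axis; when home its outer face is at x -90 mm of the press frame, 30 mm in front of the deck. A tub with a white lid sits behind it in the drawer
- catch (a joint): angle of the red safety catch, rad: 0 = upright, guarding the lever (its prong stands right in front of the lever's right arm and blocks it after about 0.1 rad); 1.5 = flipped over to the press's right (-y), lying flat. A stiff hinge (about 0.07 N m): it stays where it is left
- catch_tab (a point): a point on the middle of the catch's upright red tab, 65 mm from its pivot line. The tab is 30 mm wide (along the press's x), 10 mm thick and ends 80 mm from the pivot line; it swings with the catch towards the press's right. The lever arm is 93 mm behind it, its left side is free
- catch_pivot (a point): the point on the catch's pivot line below the tab, 165 mm above the table, fixed to the press (at x -42.5, y -65 mm of the press frame). The pivot line runs along the press's x axis
- lever (a joint): angle of the lever, rad: 0 = upright (its rest, where its spring returns it when let go), 1.1 = fully pulled towards the drawer side and down, at its stop. Pulling the bar takes about 4 N at first and about 10 N at the stop
- lever_grip (a point): the middle of the lever's black bar, a round bar 24 mm in diameter along the press's y axis, 118 mm free between the two side arms (12 x 14 mm), 155 mm from the hinge line. At rest it is 320 mm above the table; at the stop it is 138 mm nearer the drawer side and 235 mm above the table
- lever_hinge (a point): the middle of the lever's hinge line, 165 mm above the table, fixed to the press (at x +50 mm of the press frame). The line runs along the press's y axis
- orange_bowl: loose orange plastic bowl, 130 mm across, 60 mm high, beside the press; leave alone. Origin: centre of its underside
- green_bowl: loose green plastic bowl, 130 mm across, 60 mm high, beside the press; leave alone. Origin: centre of its underside
- jar: loose glass jar with a steel lid, 70 mm across, 110 mm high, beside the press; leave alone. Origin: centre of its underside
- spatula: loose wooden spatula lying flat, 222 mm long along its x axis, 58 mm wide, 8 mm thick, to the left of the press; leave alone. Origin: on its underside, 110 mm from the handle's end

How it is judged:
By the outcome, as a careful person would: the job done as asked, in the order asked, and still so for the second after the job is handed in, while the arm keeps its last pose, push and grip.
It also fails if it takes over 69 s, if anything falls off the work surface, if the arm or the gripper's body presses on something with over 40 N, if the wrist force passes 120 N, or if a joint passes its speed limit or range.

## Working session

There is one attempt and no reset: what is moved stays moved. The work goes in short steps, Python scripts to look and compute and a tool call to move; the robot and the scene stay as the last step left them, time stands still between calls to the robot, and variables do not carry over. Pictures are saved under pics/ and viewed, at most 10 in all, crops included, and the job is handed in when it is done.

Besides the shell and the picture viewer there is one more tool, called after "Call:" as name(argument=value, ...) on one line, values as JSON. jog_arm: Moves the arm, as the interface text tells. Shift numbers are shares of 0.1 m and turn numbers shares of 180 degrees, none past 1 either way. Its arguments: {"type":"object","properties":{"deltas":{"type":"array","items":{"type":"object","properties":{"xyz":{"type":"array","items":{"type":"number","minimum":-1,"maximum":1}},"turn":{"type":"array","items":{"type":"number","minimum":-1,"maximum":1}},"grip":{"type":"number"}}}}},"required":["deltas"]}

```bash
mkdir -p pics; cat > h.py <<'E'
import numpy as np,cv2
from rig import arm
def ray(cam,px):
    i=arm.camera_info(cam); T=np.linalg.inv(i["world_to_cam"])
    d=np.array([(px[0]-i["cx"])/i["fx"],(px[1]-i["cy"])/i["fy"],1]); return T[:3,3],T[:3,:3]@d
def at_z(cam,px,z):
    o,d=ray(cam,px); return o+d*(z-o[2])/d[2]
def proj(cam,p):
    i=arm.camera_info(cam); c=np.array(i["world_to_cam"])@np.r_[p,1]; return np.array([i["fx"]*c[0]/c[2]+i["cx"],i["fy"]*c[1]/c[2]+i["cy"]])
def tri(a,b):
    A=[];B=[]
    for c,p in (a,b):
        o,d=ray(c,p); d=d/np.linalg.norm(d); P=np.eye(3)-np.outer(d,d); A.append(P);B.append(P@o)
    return np.linalg.solve(sum(A),sum(B))
E
python3 - <<'E'
from h import *
for c in("scene","top"):
    cv2.imwrite(f"pics/{c}0.png",cv2.resize(arm.read_camera(c)[:,:,::-1],(800,600)))
    for n in("drawer_front","catch_tab","lever_grip","press","orange_bowl","green_bowl","jar","spatula"):
        print(c,n,[(np.round(r["at"]),round(r["confidence"],2)) for r in arm.look_for(n,c)[:2]])
    print(np.round(np.linalg.inv(arm.camera_info(c)["world_to_cam"])[:3],2))
E
```

```text
scene drawer_front [(array([261., 176.]), 0.93), (array([179., 174.]), 0.59)]
scene catch_tab [(array([218., 160.]), 0.7), (array([262., 179.]), 0.58)]
scene lever_grip [(array([214., 163.]), 0.76)]
scene press [(array([228., 198.]), 0.79), (array([266., 251.]), 0.25)]
scene orange_bowl [(array([215., 144.]), 0.83), (array([213., 166.]), 0.26)]
scene green_bowl [(array([265., 251.]), 0.82)]
scene jar [(array([174., 177.]), 0.86), (array([267., 252.]), 0.16)]
scene spatula [(array([312., 219.]), 0.76), (array([212., 164.]), 0.6)]
[[-0.89  0.36 -0.28  0.89]
 [ 0.46  0.71 -0.53  0.59]
 [ 0.   -0.6  -0.8   1.03]]
top drawer_front [(array([307., 224.]), 0.71), (array([364., 147.]), 0.51)]
top catch_tab [(array([323., 171.]), 0.91), (array([292., 188.]), 0.65)]
top lever_grip [(array([284., 146.]), 0.64), (array([364., 146.]), 0.22)]
top press [(array([296., 190.]), 0.67)]
top orange_bowl [(array([385., 205.]), 0.75)]
top green_bowl [(array([218., 197.]), 0.95), (array([383., 205.]), 0.52)]
top jar [(array([364., 147.]), 0.88)]
top spatula [(array([232., 273.]), 0.95), (array([325., 176.]), 0.4)]
[[-0.   -0.99  0.13  0.48]
 [-1.    0.    0.01  0.03]
 [-0.01 -0.13 -0.99  1.24]]
```

View pics/scene0.png

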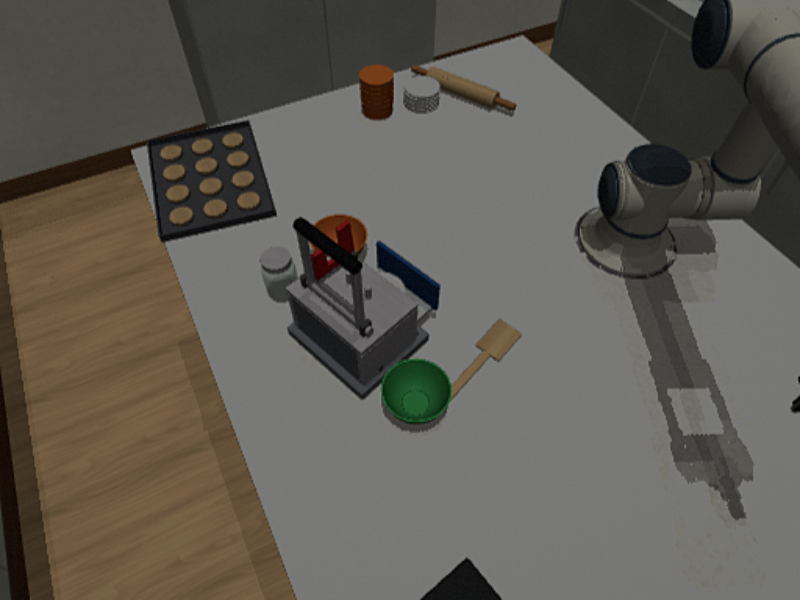

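View pics/top0.png

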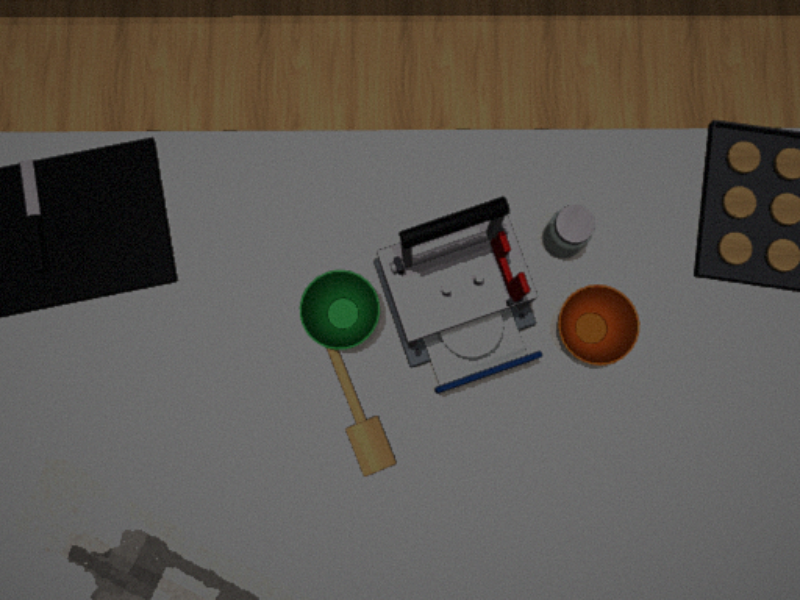

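```bash
cat > fit.py <<'E'
from h import *
from scipy.optimize import least_squares
def blobs(c):
    im=arm.read_camera(c)
    h=cv2.cvtColor(im,cv2.COLOR_RGB2HSV); out={}
    m=((h[...,0]>100)&(h[...,0]<125)&(h[...,1]>130)&(h[...,2]>30)).astype(np.uint8)
    n,l,s,ce=cv2.connectedComponentsWithStats(m)
    k=1+np.argmax(s[1:,4]); ys,xs=np.where(l==k)
    return cv2.minAreaRect(np.c_[xs,ys].astype(np.float32)),s[k]
if __name__=="__main__":
    r,s=blobs("top"); print(r,s); 
    k=1/1.5625
    # picked top-picture features: (press xyz) -> pixel(800 scale)
    F=[((-.06,.102,.151),(411,342)),((-.06,-.102,.151),(536,299)),((.085,.102,.151),(377,251)),
       ((.05,.059,.32),(405,240)),((.05,-.059,.32),(505,207))]
    G=[((.05,.059,.332),(358,264)),((.05,-.059,.332),(299,226))]
    def T(p,q):
        c,sn=np.cos(p[2]),np.sin(p[2]); return np.array([p[0]+c*q[0]-sn*q[1],p[1]+sn*q[0]+c*q[1],q[2]])
    def f(p):
        e=[proj("top",T(p,q))-np.array(u)*k for q,u in F]
        for q,yy in (((-.095-p[3],.085,.115),(437,390)),((-.095-p[3],-.085,.115),(541,354))): e.append(proj("top",T(p,q))-np.array(yy)*k)
        return np.ravel(e)
    s=least_squares(f,[.6,0,.3,.08],loss="soft_l1"); p=s.x
    print(np.round(p,4),np.round(f(p).reshape(-1,2),1))
    for q,u in F+[((-.0425,-.065,.165),(0,0)),((-.0425,-.065,.245),(0,0)),((-.09-p[3],0,.1),(0,0)),]:
        print(q,np.round(T(p,q),3),"scene800",np.round(proj("scene",T(p,q))/k),"top800",np.round(proj("top",T(p,q))/k))
    st=arm.get_state();print(st["t"],np.round(st["tcp_rot"],3))
    for n,z in(("orange_bowl",.03),("green_bowl",.03),("jar",.11)):
        print(n,at_z("top",arm.look_for(n,"top")[0]["at"],z).round(3))
E
python3 fit.py
```

```text
((312.5935363769531, 237.76727294921875), (3.5394692420959473, 70.83656311035156), 70.70995330810547) [279 225  68  26 245]
[ 0.6582 -0.0417  0.3279  0.0431] [[-1.8  0.5]
 [ 2.  -0.5]
 [-0.1  0. ]
 [ 3.9 -1. ]
 [-3.7  1.1]
 [-0.7  0.2]
 [ 0.9 -0.2]]
(-0.06, 0.102, 0.151) [0.569 0.036 0.151] scene800 [418. 302.] top800 [408. 343.]
(-0.06, -0.102, 0.151) [ 0.634 -0.158  0.151] scene800 [342. 244.] top800 [539. 298.]
(0.085, 0.102, 0.151) [0.706 0.082 0.151] scene800 [361. 351.] top800 [377. 251.]
(0.05, 0.059, 0.32) [0.687 0.03  0.32 ] scene800 [352. 263.] top800 [411. 238.]
(0.05, -0.059, 0.32) [ 0.725 -0.081  0.32 ] scene800 [303. 224.] top800 [499. 209.]
(-0.0425, -0.065, 0.165) [ 0.639 -0.117  0.165] scene800 [348. 254.] top800 [513. 294.]
(-0.0425, -0.065, 0.245) [ 0.639 -0.117  0.245] scene800 [345. 225.] top800 [520. 285.]
(np.float64(-0.1330830161957432), 0, 0.1) [ 0.532 -0.085  0.1  ] scene800 [405. 267.] top800 [487. 369.]
0.95 [[-0.927  0.376 -0.   ]
 [ 0.376  0.927  0.   ]
 [ 0.     0.    -1.   ]]
orange_bowl [ 0.619 -0.28   0.03 ]
green_bowl [0.633 0.146 0.03 ]
jar [ 0.75  -0.214  0.11 ]
```

Call:
jog_arm(deltas=[{"xyz": [0.19,-0.47,0],"turn": [0,0,-0.02],"grip": -1},{"xyz": [0.376,-0.936,0],"turn": [0,0,-0.039],"grip": -1}])

```text
t: 1.35
position: [0.2636, 0.4615, 0.4042]
tcp_rot: [[-0.873, 0.487, -0.0], [0.487, 0.873, -0.001], [-0.0, -0.001, -1.0]]
wrist_force: [0.3, 0.1, 0.6]
opening: 0.0518
gripper_force: 0.0
```

Call:
jog_arm(deltas=[{"xyz": [0.19,-0.47,0],"turn": [0,0,-0.02],"grip": -1},{"xyz": [0.376,-0.936,0],"turn": [0,0,-0.039],"grip": -1}])

```text
t: 1.6
position: [0.3013, 0.3672, 0.4048]
tcp_rot: [[-0.806, 0.591, 0.0], [0.591, 0.806, 0.0], [-0.0, 0.0, -1.0]]
wrist_force: [0.2, -1.7, 0.5]
opening: 0.0125
gripper_force: 0.0
```

Call:
jog_arm(deltas=[{"xyz": [0.19,-0.47,0],"turn": [0,0,-0.02],"grip": -1},{"xyz": [0.376,-0.936,0],"turn": [0,0,-0.039],"grip": -1}])

```text
t: 1.85
position: [0.3388, 0.2735, 0.4049]
tcp_rot: [[-0.728, 0.685, 0.001], [0.685, 0.728, 0.0], [-0.0, 0.001, -1.0]]
wrist_force: [1.5, 0.2, 0.7]
opening: 0.0004
gripper_force: 0.0
```

Call:
jog_arm(deltas=[{"xyz": [0.19,-0.47,0],"turn": [0,0,-0.02],"grip": -1},{"xyz": [0.376,-0.936,0],"turn": [0,0,-0.039],"grip": -1}])

```text
t: 2.1
position: [0.3764, 0.1799, 0.4049]
tcp_rot: [[-0.639, 0.769, 0.001], [0.769, 0.639, 0.0], [-0.0, 0.001, -1.0]]
wrist_force: [0.6, 0.4, -1.1]
opening: -0.0003
gripper_force: 0.0
```

Call:
jog_arm(deltas=[{"xyz": [0.19,-0.47,0],"turn": [0,0,-0.02],"grip": -1},{"xyz": [0.376,-0.936,0],"turn": [0,0,-0.039],"grip": -1}])

```text
t: 2.35
position: [0.414, 0.0863, 0.405]
tcp_rot: [[-0.54, 0.842, 0.001], [0.842, 0.54, 0.0], [-0.0, 0.001, -1.0]]
wrist_force: [0.8, 1.3, 0.6]
opening: -0.0
gripper_force: 0.0
```

Call:
jog_arm(deltas=[{"xyz": [0.19,-0.47,0],"turn": [0,0,-0.02],"grip": -1},{"xyz": [0.376,-0.936,0],"turn": [0,0,-0.039],"grip": -1}])

```text
t: 2.6
position: [0.4516, -0.0074, 0.405]
tcp_rot: [[-0.433, 0.901, 0.001], [0.901, 0.433, 0.0], [-0.0, 0.001, -1.0]]
wrist_force: [0.8, 0.2, 0.7]
opening: -0.0003
gripper_force: 0.0
```

Call:
jog_arm(deltas=[{"xyz": [0.19,-0.47,0],"turn": [0,0,-0.02],"grip": -1},{"xyz": [0.376,-0.936,0],"turn": [0,0,-0.039],"grip": -1},{"xyz": [0.376,-0.936,0],"turn": [0,0,-0.039],"grip": -1}])

```text
t: 2.98
position: [0.4895, -0.102, 0.4038]
tcp_rot: [[-0.317, 0.948, -0.002], [0.948, 0.317, -0.0], [0.0, -0.002, -1.0]]
wrist_force: [-1.4, 0.4, -0.4]
opening: 0.0001
gripper_force: 0.0
```

Call:
jog_arm(deltas=[{"xyz": [0,0,-0.5],"grip": -1},{"xyz": [0,0,-0.9],"grip": -1}])

```text
validation failed for argument at $.de...
```

Call:
jog_arm(deltas=[{"xyz": [0,0,-0.3],"grip": -1},{"xyz": [0,0,-0.47],"grip": -1},{"xyz": [0,0,-0.47],"grip": -1}])

```text
validation failed for argument at $.de...
```

Call:
jog_arm(deltas=[{"xyz": [0.095,0.032,0],"grip": -1},{"xyz": [0.19,0.064,0],"grip": -1},{"xyz": [0.24,0.081,0],"grip": -1},{"xyz": [0.28,0.095,0],"grip": -1},{"xyz": [0.33,0.112,0],"grip": -1},{"xyz": [0.38,0.129,0],"grip": -1},{"xyz": [0.43,0.146,0],"grip": -1},{"xyz": [0.47,0.16,0],"grip": -1},{"xyz": [0.47,0.16,0],"grip": -1}])

```text
validation failed for argument at $.de...
```

```bash
python3 - <<'E'
from h import *
from fit import blobs
print(blobs("top")); cv2.imwrite("pics/a.png",cv2.resize(arm.read_camera("scene")[100:300,100:366,::-1],(800,600)))
E
```

```text
(((293.6091613769531, 244.3118438720703), (3.2563111782073975, 31.336095809936523), 70.70995330810547), array([279, 238,  30,  13, 103], dtype=int32))
```

View pics/a.png

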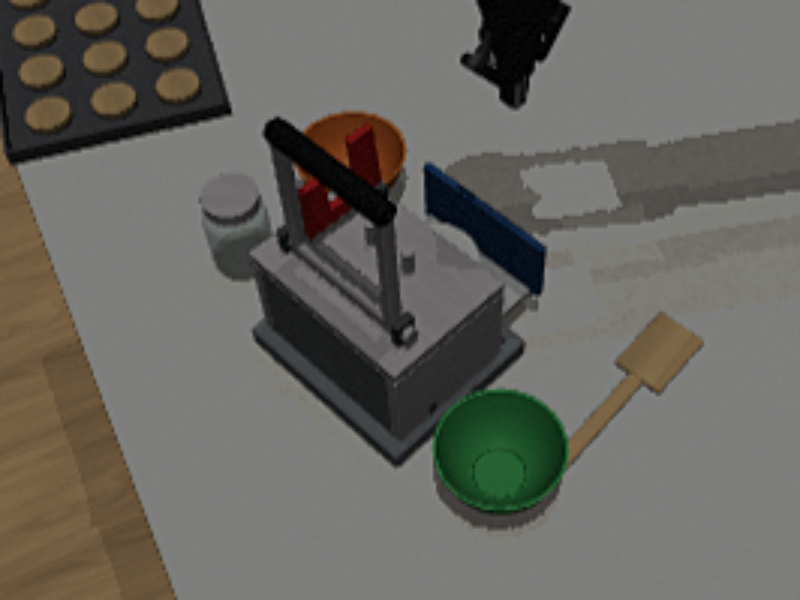

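The moves were refused because the rows lacked "turn". The picture shows the drawer still open, with the gripper at crop (515,90), in front of the panel and above it. I'll repeat the moves with "turn" included.

Call:
jog_arm(deltas=[{"xyz": [0,0,-0.5],"turn": [0,0,0],"grip": -1},{"xyz": [0,0,-0.9],"turn": [0,0,0],"grip": -1}])

```text
t: 3.32
position: [0.4886, -0.0979, 0.3138]
tcp_rot: [[-0.324, 0.946, 0.001], [0.946, 0.324, 0.0], [-0.0, 0.001, -1.0]]
wrist_force: [-0.5, -1.2, 0.8]
opening: 0.0002
gripper_force: 0.0
```

Call:
jog_arm(deltas=[{"xyz": [0,0,-0.3],"turn": [0,0,0],"grip": -1},{"xyz": [0,0,-0.47],"turn": [0,0,0],"grip": -1},{"xyz": [0,0,-0.47],"turn": [0,0,0],"grip": -1}])

```text
t: 3.7
position: [0.4887, -0.0984, 0.2671]
tcp_rot: [[-0.323, 0.946, -0.001], [0.946, 0.323, 0.001], [0.001, -0.001, -1.0]]
wrist_force: [-0.4, 0.1, 0.9]
opening: -0.0001
gripper_force: 0.0
```

Call:
jog_arm(deltas=[{"xyz": [0.095,0.032,0],"turn": [0,0,0],"grip": -1},{"xyz": [0.19,0.064,0],"turn": [0,0,0],"grip": -1},{"xyz": [0.24,0.081,0],"turn": [0,0,0],"grip": -1},{"xyz": [0.28,0.095,0],"turn": [0,0,0],"grip": -1},{"xyz": [0.33,0.112,0],"turn": [0,0,0],"grip": -1},{"xyz": [0.38,0.129,0],"turn": [0,0,0],"grip": -1},{"xyz": [0.43,0.146,0],"turn": [0,0,0],"grip": -1},{"xyz": [0.47,0.16,0],"turn": [0,0,0],"grip": -1},{"xyz": [0.47,0.16,0],"turn": [0,0,0],"grip": -1}])

```text
t: 4.82
position: [0.5363, -0.0831, 0.2675]
tcp_rot: [[-0.322, 0.947, 0.0], [0.947, 0.322, 0.0], [0.0, 0.0, -1.0]]
wrist_force: [0.6, 0.9, -0.3]
opening: -0.0001
gripper_force: 0.0
```

Call:
jog_arm(deltas=[{"xyz": [0.04,0.014,0],"turn": [0,0,0],"grip": -1},{"xyz": [0.08,0.027,0],"turn": [0,0,0],"grip": -1},{"xyz": [0.12,0.041,0],"turn": [0,0,0],"grip": -1}])

```text
t: 5.2
position: [0.5479, -0.0792, 0.2675]
tcp_rot: [[-0.321, 0.947, -0.002], [0.947, 0.321, -0.0], [0.0, -0.002, -1.0]]
wrist_force: [-6.6, -0.6, 1.4]
opening: 0.0002
gripper_force: 3.0
```

Call:
jog_arm(deltas=[{"xyz": [0.03,0.01,0],"turn": [0,0,0],"grip": -1},{"xyz": [0.06,0.02,0],"turn": [0,0,0],"grip": -1}])

```text
t: 5.45
position: [0.554, -0.0771, 0.2675]
tcp_rot: [[-0.321, 0.947, -0.001], [0.947, 0.321, 0.0], [0.001, -0.001, -1.0]]
wrist_force: [-3.5, -0.2, 1.0]
opening: -0.0002
gripper_force: 1.4
```

```bash
python3 - <<'E'
from h import *
cv2.imwrite("pics/b.png",cv2.resize(arm.read_camera("scene")[100:300,100:366,::-1],(800,600)))
E
```

```text
(no output)
```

View pics/b.png

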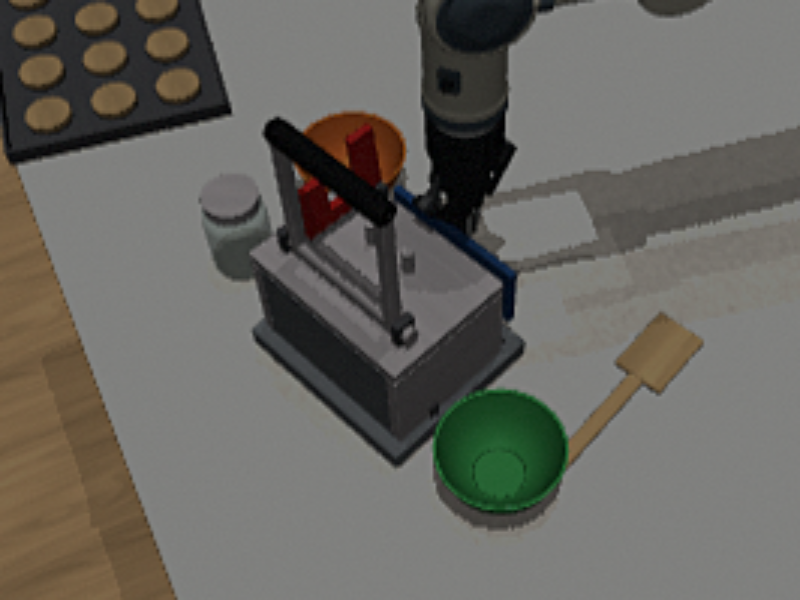

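The drawer panel, at crop (400,190)–(515,290), is nearly home and the force is dropping past the detent peak. I'll push on until it meets the stop.

Call:
jog_arm(deltas=[{"xyz": [0.03,0.01,0],"turn": [0,0,0],"grip": -1},{"xyz": [0.06,0.02,0],"turn": [0,0,0],"grip": -1}])

```text
t: 5.75
position: [0.5605, -0.0751, 0.2679]
tcp_rot: [[-0.322, 0.947, 0.001], [0.947, 0.322, -0.0], [-0.001, 0.001, -1.0]]
wrist_force: [-0.2, -0.1, -0.5]
opening: -0.0004
gripper_force: 0.0
```

Call:
jog_arm(deltas=[{"xyz": [0.02,0.007,0],"turn": [0,0,0],"grip": -1},{"xyz": [0.02,0.007,0],"turn": [0,0,0],"grip": -1}])

```text
t: 6.0
position: [0.5622, -0.0745, 0.2678]
tcp_rot: [[-0.322, 0.947, 0.001], [0.947, 0.322, -0.0], [-0.0, 0.0, -1.0]]
wrist_force: [1.0, 0.1, -0.8]
opening: -0.0002
gripper_force: 0.0
```

Call:
jog_arm(deltas=[{"xyz": [0.02,0.007,0],"turn": [0,0,0],"grip": -1},{"xyz": [0.02,0.007,0],"turn": [0,0,0],"grip": -1}])

```text
t: 6.25
position: [0.5633, -0.0741, 0.2677]
tcp_rot: [[-0.321, 0.947, -0.003], [0.947, 0.321, -0.001], [0.0, -0.003, -1.0]]
wrist_force: [-7.0, -1.8, 2.6]
opening: 0.0003
gripper_force: 3.2
```

Call:
jog_arm(deltas=[{"xyz": [0.02,0.007,0],"turn": [0,0,0],"grip": -1},{"xyz": [0.02,0.007,0],"turn": [0,0,0],"grip": -1}])

```text
t: 6.5
position: [0.5642, -0.0739, 0.2677]
tcp_rot: [[-0.32, 0.947, -0.008], [0.947, 0.32, -0.002], [0.001, -0.008, -1.0]]
wrist_force: [-14.1, -2.6, 6.5]
opening: -0.0001
gripper_force: 7.7
```

Call:
jog_arm(deltas=[{"xyz": [-0.14,-0.05,0],"turn": [0,0,0],"grip": -1},{"xyz": [-0.28,-0.1,0.2],"turn": [0,0,0],"grip": -1},{"xyz": [-0.28,-0.1,0.6],"turn": [0,0,0],"grip": -1},{"xyz": [-0.28,-0.1,1],"turn": [0,0,0],"grip": -1}])

```text
t: 7.0
position: [0.5374, -0.0832, 0.3686]
tcp_rot: [[-0.321, 0.947, 0.0], [0.947, 0.321, 0.0], [0.0, 0.0, -1.0]]
wrist_force: [0.3, -0.2, 0.9]
opening: 0.0001
gripper_force: 0.0
```

Call:
jog_arm(deltas=[{"xyz": [0,0,0.2],"turn": [0,0,0],"grip": -1},{"xyz": [0.4,-0.05,0.2],"turn": [0,0,0],"grip": -1},{"xyz": [0.82,-0.11,0.2],"turn": [0,0,0],"grip": -1},{"xyz": [0.82,-0.11,0.2],"turn": [0,0,0],"grip": -1},{"xyz": [0.82,-0.11,0.2],"turn": [0,0,0],"grip": -1}])

```text
t: 7.62
position: [0.6198, -0.0941, 0.3866]
tcp_rot: [[-0.322, 0.947, -0.002], [0.947, 0.322, 0.0], [0.001, -0.002, -1.0]]
wrist_force: [-0.0, 0.3, -0.3]
opening: -0.0
gripper_force: 0.0
```

```bash
python3 - <<'E'
from h import *
a=arm.read_camera("scene")[120:240,160:290,::-1]
b=arm.read_camera("top")[100:270,220:390,::-1]
cv2.imwrite("pics/c.png",np.hstack([cv2.resize(a,(400,400)),cv2.resize(b,(400,400))]))
E
```

```text
(no output)
```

View pics/c.png

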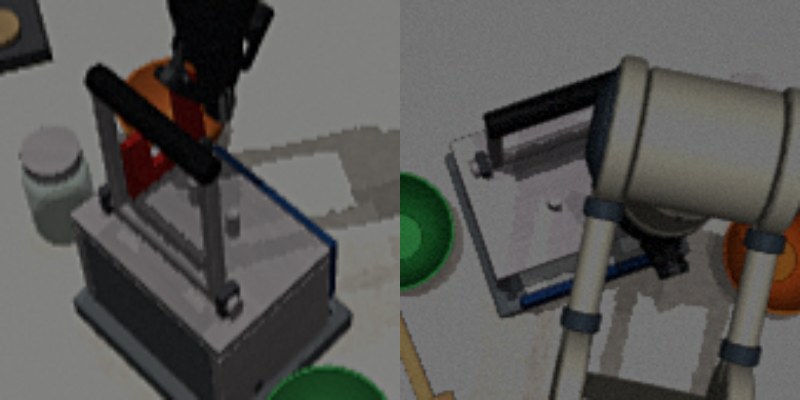

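The drawer is home, with its panel flush at left half (215–335,150–245). The gripper is beside the left side of the red tab at (185,100). Next I'll flip the catch along an arc.

Call:
jog_arm(deltas=[{"xyz": [0.04,-0.11,0.01],"turn": [0,0,0],"grip": -1},{"xyz": [0.08,-0.24,0.01],"turn": [0,0,0],"grip": -1},{"xyz": [0.12,-0.36,0.01],"turn": [0,0,0],"grip": -1},{"xyz": [0.17,-0.49,-0.05],"turn": [0,0,0],"grip": -1},{"xyz": [0.21,-0.61,-0.12],"turn": [0,0,0],"grip": -1},{"xyz": [0.225,-0.66,-0.18],"turn": [0,0,0],"grip": -1},{"xyz": [0.24,-0.7,-0.24],"turn": [0,0,0],"grip": -1}])

```text
t: 8.6
position: [0.6441, -0.1645, 0.363]
tcp_rot: [[-0.321, 0.947, -0.001], [0.947, 0.321, 0.0], [0.0, -0.0, -1.0]]
wrist_force: [-1.5, 1.6, 1.4]
opening: -0.0001
gripper_force: 0.6
```

Call:
jog_arm(deltas=[{"xyz": [0.01,-0.03,-0.07],"turn": [0,0,0],"grip": -1},{"xyz": [0.02,-0.06,-0.15],"turn": [0,0,0],"grip": -1},{"xyz": [0.02,-0.06,-0.15],"turn": [0,0,0],"grip": -1}])

```text
t: 8.98
position: [0.646, -0.1702, 0.3483]
tcp_rot: [[-0.321, 0.947, -0.0], [0.947, 0.321, -0.0], [-0.0, -0.0, -1.0]]
wrist_force: [0.2, -0.7, 1.2]
opening: 0.0
gripper_force: 0.0
```

Press a little more until it meets the stop.

Call:
jog_arm(deltas=[{"xyz": [0,0,-0.03],"turn": [0,0,0],"grip": -1},{"xyz": [0,0,-0.03],"turn": [0,0,0],"grip": -1}])

```text
t: 9.22
position: [0.6458, -0.1701, 0.3474]
tcp_rot: [[-0.322, 0.947, 0.002], [0.947, 0.322, -0.001], [-0.002, 0.002, -1.0]]
wrist_force: [-1.6, 1.1, 5.7]
opening: -0.0001
gripper_force: 2.9
```

Call:
jog_arm(deltas=[{"xyz": [0,0,-0.02],"turn": [0,0,0],"grip": -1},{"xyz": [0,0,-0.02],"turn": [0,0,0],"grip": -1}])

```text
t: 9.48
position: [0.6457, -0.17, 0.3472]
tcp_rot: [[-0.321, 0.947, 0.004], [0.947, 0.322, -0.002], [-0.003, 0.003, -1.0]]
wrist_force: [-3.2, 0.4, 10.8]
opening: -0.0001
gripper_force: 5.4
```

Call:
jog_arm(deltas=[{"xyz": [0,0,0.4],"turn": [0,0,0],"grip": -1},{"xyz": [0,0,0.9],"turn": [0,0,0],"grip": -1},{"xyz": [0,0,1],"turn": [0,0,0],"grip": -1}])

```text
t: 9.85
position: [0.6455, -0.1699, 0.449]
tcp_rot: [[-0.322, 0.947, 0.007], [0.947, 0.322, -0.003], [-0.005, 0.006, -1.0]]
wrist_force: [1.4, 0.5, 0.6]
opening: -0.0001
gripper_force: 0.0
```

Call:
jog_arm(deltas=[{"xyz": [0,0,0.5],"turn": [0,0,0],"grip": 1},{"xyz": [0,0,1],"turn": [0,0,0],"grip": 1},{"xyz": [0,0,1],"turn": [0,0,0],"grip": 1}])

```text
t: 10.22
position: [0.6449, -0.1697, 0.549]
tcp_rot: [[-0.321, 0.947, 0.008], [0.947, 0.321, -0.003], [-0.005, 0.007, -1.0]]
wrist_force: [0.7, 0.6, 0.2]
opening: 0.0545
gripper_force: 0.0
```

Call:
jog_arm(deltas=[{"xyz": [0.3,0.35,0],"turn": [0,0,0],"grip": 1},{"xyz": [0.6,0.7,0],"turn": [0,0,0],"grip": 1},{"xyz": [0.6,1,0],"turn": [0,0,0],"grip": 1}])

```text
t: 10.6
position: [0.7097, -0.069, 0.537]
tcp_rot: [[-0.322, 0.947, -0.008], [0.947, 0.322, 0.001], [0.004, -0.007, -1.0]]
wrist_force: [-0.6, 0.1, -0.1]
opening: 0.0854
gripper_force: 0.0
```

Call:
jog_arm(deltas=[{"xyz": [0,0.2,0],"turn": [0,0,0],"grip": 1},{"xyz": [0,0.44,0],"turn": [0,0,0],"grip": 1},{"xyz": [0,0.44,0],"turn": [0,0,0],"grip": 1},{"xyz": [0,0.44,0],"turn": [0,0,0],"grip": 1}])

```text
t: 11.1
position: [0.7055, -0.0265, 0.5443]
tcp_rot: [[-0.321, 0.947, 0.001], [0.947, 0.321, -0.0], [-0.001, 0.001, -1.0]]
wrist_force: [-0.7, 0.7, 0.4]
opening: 0.0854
gripper_force: 0.0
```

```bash
python3 - <<'E'
from h import *
a=arm.read_camera("scene")[80:240,130:290,::-1]
b=arm.read_camera("wrist")[:,:,::-1]
cv2.imwrite("pics/d.png",np.hstack([cv2.resize(a,(400,400)),cv2.resize(b,(400,400))]))
print(arm.camera_info("wrist")); print(arm.get_state()["qpos"])
print(arm.look_for("catch_tab","top")[:1],arm.look_for("lever_grip","scene")[:1])
E
```

```text
{'fx': 297.3186396354542, 'fy': 297.3186396354542, 'cx': 251.78771392826408, 'cy': 188.10552565446915, 'tool_from_camera': array([[ 7.41172960e-04, -9.50134009e-01, -3.11841009e-01,
         7.91479819e-02],
       [ 9.99999491e-01,  9.17471424e-04, -4.18637113e-04,
         1.43805139e-03],
       [ 6.83866574e-04, -3.11840540e-01,  9.50134206e-01,
         3.09949742e-02],
       [ 0.00000000e+00,  0.00000000e+00,  0.00000000e+00,
         1.00000000e+00]])}
[-8.64059426e-02  5.30335865e-01  4.45699852e-01 -3.44455214e-04
  2.16510583e+00 -4.12598348e-01]
[{'at': [290.3, 215.1], 'confidence': 0.58}] [{'at': [216.5, 167.6], 'confidence': 0.97}]
```

View pics/d.png

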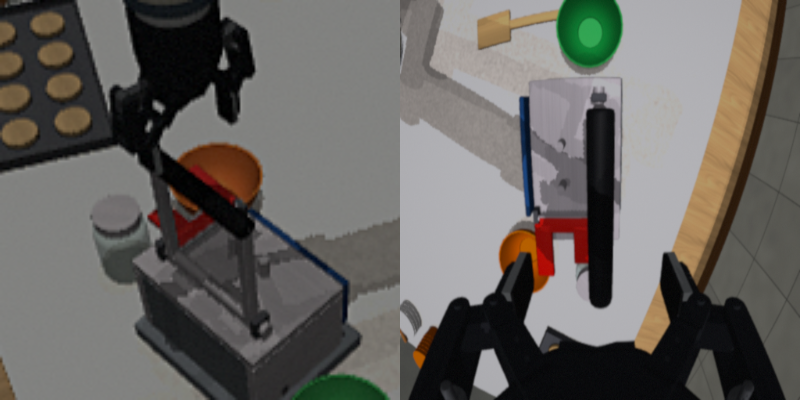

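Catch lies flat (left half (200,205)), and the bar sits midway between the fingers in x at right half column 600. Next I'll check its centre along its length.

```bash
python3 - <<'E'
from h import *
i=arm.camera_info("wrist");T=i["tool_from_camera"];s=arm.get_state()
for px in((256,103.7),(256,292.8)):
    v=np.array([px[0]-i["cx"],px[1]-i["cy"]]);r=np.hypot(*v);a=r/i["fx"]
    d=T[:3,:3]@np.r_[v/r*np.sin(a),np.cos(a)]; p=T[:3,3]+d*(.212-T[2,3])/d[2]; print(p.round(4),(s["position"]+s["tcp_rot"]@p).round(4))
E
```

```text
[0.0731 0.0039 0.212 ] [0.6861 0.0435 0.3318]
[-0.064   0.0046  0.212 ] [ 0.7308 -0.0862  0.3318]
```

Call:
jog_arm(deltas=[{"xyz": [0,0,-0.2],"turn": [0,0,0],"grip": 1},{"xyz": [0,0,-0.4],"turn": [0,0,0],"grip": 1},{"xyz": [0,0,-0.4],"turn": [0,0,0],"grip": 1}])

```text
t: 11.68
position: [0.7063, -0.0267, 0.5013]
tcp_rot: [[-0.321, 0.947, -0.004], [0.947, 0.321, 0.0], [0.002, -0.004, -1.0]]
wrist_force: [0.6, 0.2, 0.4]
opening: 0.0853
gripper_force: 0.0
```

Call:
jog_arm(deltas=[{"xyz": [0.02,0.05,-0.14],"turn": [0,0,0],"grip": 1},{"xyz": [0.02,0.05,-0.28],"turn": [0,0,0],"grip": 1},{"xyz": [0.02,0.05,-0.28],"turn": [0,0,0],"grip": 1}])

```text
t: 12.05
position: [0.7081, -0.0214, 0.4753]
tcp_rot: [[-0.321, 0.947, -0.001], [0.947, 0.321, 0.0], [0.001, -0.001, -1.0]]
wrist_force: [-0.4, -0.3, -0.0]
opening: 0.0853
gripper_force: 0.0
```

Call:
jog_arm(deltas=[{"xyz": [0,0,0],"turn": [0,0,0],"grip": -1},{"xyz": [0,0,0],"turn": [0,0,0],"grip": -1},{"xyz": [0,0,0],"turn": [0,0,0],"grip": -1},{"xyz": [0,0,0],"turn": [0,0,0],"grip": -1},{"xyz": [0,0,0],"turn": [0,0,0],"grip": -1},{"xyz": [0,0,0],"turn": [0,0,0],"grip": -1}])

```text
t: 12.8
position: [0.7075, -0.0213, 0.4765]
tcp_rot: [[-0.321, 0.947, -0.0], [0.947, 0.321, -0.0], [-0.0, -0.0, -1.0]]
wrist_force: [-5.5, -1.1, 3.7]
opening: 0.0221
gripper_force: 59.4
```

Call:
jog_arm(deltas=[{"xyz": [-0.257,-0.087,-0.012],"turn": [0.0089,-0.0263,0],"grip": -1},{"xyz": [-0.512,-0.174,-0.047],"turn": [0.0179,-0.0526,0],"grip": -1},{"xyz": [-0.763,-0.26,-0.106],"turn": [0.0268,-0.0789,0],"grip": -1},{"xyz": [-0.763,-0.26,-0.106],"turn": [0.0268,-0.0789,0],"grip": -1}])

```text
t: 13.3
position: [0.6307, -0.0474, 0.4646]
tcp_rot: [[-0.321, 0.914, 0.247], [0.947, 0.31, 0.083], [-0.0, 0.261, -0.965]]
wrist_force: [6.2, 1.1, -2.1]
opening: 0.0222
gripper_force: 63.5
```

Call:
jog_arm(deltas=[{"xyz": [-0.245,-0.083,-0.082],"turn": [0.0089,-0.0263,0],"grip": -1},{"xyz": [-0.483,-0.164,-0.186],"turn": [0.0179,-0.0526,0],"grip": -1},{"xyz": [-0.711,-0.242,-0.311],"turn": [0.0268,-0.0789,0],"grip": -1},{"xyz": [-0.711,-0.242,-0.311],"turn": [0.0268,-0.0789,0],"grip": -1}])

```text
t: 13.8
position: [0.5604, -0.0715, 0.4339]
tcp_rot: [[-0.321, 0.819, 0.475], [0.947, 0.278, 0.161], [-0.0, 0.501, -0.865]]
wrist_force: [7.5, 0.5, -1.0]
opening: 0.0221
gripper_force: 63.3
```

```bash
python3 -c "
from h import *
print(arm.get_state()['qpos'])"
```

```text
[-0.27109946 -0.20070805  1.50019054  0.2902519   1.40242988 -0.58221143]
```

Call:
jog_arm(deltas=[{"xyz": [-0.217,-0.074,-0.146],"turn": [0.0089,-0.0263,0],"grip": -1},{"xyz": [-0.421,-0.143,-0.312],"turn": [0.0179,-0.0526,0],"grip": -1},{"xyz": [-0.611,-0.208,-0.495],"turn": [0.0268,-0.0789,0],"grip": -1},{"xyz": [-0.611,-0.208,-0.495],"turn": [0.0268,-0.0789,0],"grip": -1}])

```text
t: 14.3
position: [0.4997, -0.0923, 0.3847]
tcp_rot: [[-0.321, 0.669, 0.671], [0.947, 0.226, 0.228], [0.001, 0.708, -0.706]]
wrist_force: [10.1, 2.2, -1.9]
opening: 0.0225
gripper_force: 63.0
```

```bash
python3 -c "
from h import *
print(arm.get_state()['qpos'])"
```

```text
[-0.40785715 -0.44204234  1.82554308  0.5407494   1.17559677 -0.79423727]
```

Call:
jog_arm(deltas=[{"xyz": [-0.173,-0.059,-0.2],"turn": [0.0089,-0.0263,0],"grip": -1},{"xyz": [-0.33,-0.112,-0.416],"turn": [0.0179,-0.0526,0],"grip": -1},{"xyz": [-0.469,-0.159,-0.645],"turn": [0.0268,-0.0789,0],"grip": -1},{"xyz": [-0.469,-0.159,-0.645],"turn": [0.0268,-0.0789,0],"grip": -1}])

```text
t: 14.8
position: [0.453, -0.1083, 0.3203]
tcp_rot: [[-0.321, 0.473, 0.821], [0.947, 0.16, 0.279], [0.001, 0.867, -0.499]]
wrist_force: [14.9, 1.7, -1.4]
opening: 0.0216
gripper_force: 66.8
```

Call:
jog_arm(deltas=[{"xyz": [-0.05,-0.017,-0.095],"turn": [0.0036,-0.0105,0],"grip": -1},{"xyz": [-0.074,-0.025,-0.143],"turn": [0.0054,-0.0158,0],"grip": -1},{"xyz": [-0.074,-0.025,-0.143],"turn": [0.0054,-0.0158,0],"grip": -1}])

```text
t: 15.18
position: [0.4466, -0.1105, 0.3088]
tcp_rot: [[-0.322, 0.426, 0.845], [0.947, 0.146, 0.287], [-0.001, 0.893, -0.45]]
wrist_force: [13.1, 1.5, 2.2]
opening: 0.0222
gripper_force: 66.3
```

```bash
cat > s.py <<'E'
from h import *
s=arm.get_state(); print(s['qpos'].round(3) if hasattr(s['qpos'],'round') else s['qpos'])
R=np.array(s['tcp_rot']);g=np.array(s['position'])+.155*R[:,2]
c,n=np.cos(.3279),np.sin(.3279); d=g-[.658,-.0417,0]; x=c*d[0]+n*d[1]
print("grasp press x,z",x.round(4),g[2].round(4),"lever angle",np.arctan2(.05-x,g[2]-.165),"r",np.hypot(.05-x,g[2]-.165),s['wrist_force'],s['moment'])
E
python3 s.py
```

```text
[-0.578 -0.631  2.161  0.979  1.01  -1.191]
grasp press x,z -0.0839 0.239 lever angle 1.065861069469261 r 0.1529886398500941 [13.05322598  1.46812202  2.21607426] [ 0.17034441 -0.85962047 -0.4481983 ]
```

Call:
jog_arm(deltas=[{"xyz": [-0.006,-0.002,-0.057],"turn": [0.0018,-0.0053,0],"grip": -1},{"xyz": [-0.006,-0.002,-0.057],"turn": [0.0018,-0.0053,0],"grip": -1},{"xyz": [-0.006,-0.002,-0.057],"turn": [0.0018,-0.0053,0],"grip": -1}])

```text
t: 15.55
position: [0.4457, -0.1109, 0.3061]
tcp_rot: [[-0.324, 0.409, 0.853], [0.946, 0.144, 0.29], [-0.004, 0.901, -0.433]]
wrist_force: [-17.2, -2.9, 14.8]
opening: 0.0221
gripper_force: 69.7
```

```bash
python3 s.py
```

```text
[-0.584 -0.634  2.173  1.007  1.003 -1.218]
grasp press x,z -0.0836 0.239 lever angle 1.0650728811164722 r 0.15271543911400684 [-17.20969696  -2.85273371  14.80733919] [0.39228657 0.11800661 0.26419265]
```

Call:
jog_arm(deltas=[{"xyz": [-0.03,-0.01,-0.02],"turn": [0.0009,-0.0027,0],"grip": -1},{"xyz": [-0.03,-0.01,-0.02],"turn": [0.0009,-0.0027,0],"grip": -1},{"xyz": [-0.03,-0.01,-0.02],"turn": [0.0009,-0.0027,0],"grip": -1}])

```text
t: 15.92
position: [0.4432, -0.1117, 0.3017]
tcp_rot: [[-0.322, 0.403, 0.856], [0.947, 0.139, 0.291], [-0.001, 0.905, -0.426]]
wrist_force: [12.3, 0.5, 4.0]
opening: 0.0222
gripper_force: 66.3
```

```bash
cat >> s.py <<'E'
F=np.array(s['wrist_force']);M=np.array(s['moment']);H=np.array([.658+.0535*c,-.0417+.0535*n,.165])
u=np.array([-n,c,0]); print("tau hinge (M at TCP)",(np.cross(np.array(s['position'])-H,F)+M)@u,"r x F at grasp",np.cross(g-H,F)@u, "Fx,Fz press",F@[c,n,0],F[2])
E
python3 s.py
```

```text
[-0.591 -0.639  2.186  1.022  1.002 -1.232]
grasp press x,z -0.0857 0.2356 lever angle 1.0909827243796961 r 0.152947064645431 [12.3137648   0.47453734  3.95852275] [ 0.18197667 -0.81087217 -0.42279901]
tau hinge (M at TCP) 1.8941084160979438 r x F at grasp 1.3847853701536315 Fx,Fz press 11.810524028795605 3.958522748281421
```

Call:
jog_arm(deltas=[{"xyz": [-0.008,-0.003,-0.025],"turn": [0,0,0],"grip": -1},{"xyz": [-0.008,-0.003,-0.025],"turn": [0,0,0],"grip": -1},{"xyz": [-0.008,-0.003,-0.025],"turn": [0,0,0],"grip": -1}])

```text
t: 16.3
position: [0.4428, -0.1118, 0.3009]
tcp_rot: [[-0.322, 0.4, 0.858], [0.947, 0.138, 0.291], [-0.002, 0.906, -0.423]]
wrist_force: [15.8, 2.3, 6.3]
opening: 0.0222
gripper_force: 66.0
```

```bash
python3 s.py
```

```text
[-0.593 -0.64   2.189  1.027  1.001 -1.238]
grasp press x,z -0.0859 0.2353 lever angle 1.0933758175797959 r 0.15298959692162445 [15.81018902  2.31664203  6.29260194] [ 0.46729148 -1.46005287 -0.42267083]
tau hinge (M at TCP) 2.36386242273098 r x F at grasp 1.9817240204154067 Fx,Fz press 15.713921566043274 6.292601941323181
```

Call:
jog_arm(deltas=[{"xyz": [-0.003,-0.001,-0.025],"turn": [0,0,0],"grip": -1},{"xyz": [-0.003,-0.001,-0.025],"turn": [0,0,0],"grip": -1},{"xyz": [-0.003,-0.001,-0.025],"turn": [0,0,0],"grip": -1},{"xyz": [-0.003,-0.001,-0.025],"turn": [0,0,0],"grip": -1}])

```text
t: 16.8
position: [0.4426, -0.1119, 0.3003]
tcp_rot: [[-0.323, 0.397, 0.859], [0.946, 0.139, 0.291], [-0.004, 0.907, -0.421]]
wrist_force: [11.1, 4.2, 12.3]
opening: 0.0223
gripper_force: 67.0
```

```bash
python3 s.py; python3 - <<'E'
from h import *
a=arm.read_camera("scene")[80:240,130:290,::-1]
b=arm.read_camera("top")[100:270,200:390,::-1]
cv2.imwrite("pics/e.png",np.hstack([cv2.resize(a,(400,400)),cv2.resize(b,(400,400))]))
E
```

```text
[-0.593 -0.641  2.191  1.031  1.    -1.243]
grasp press x,z -0.0859 0.2351 lever angle 1.0945045563430404 r 0.1529114426094667 [11.0522679   4.23933994 12.28357191] [ 0.75699312 -1.77336076 -0.10423455]
tau hinge (M at TCP) 3.1176269967974832 r x F at grasp 2.5415249477009714 Fx,Fz press 11.828714604504539 12.28357190856847
```

View pics/e.png

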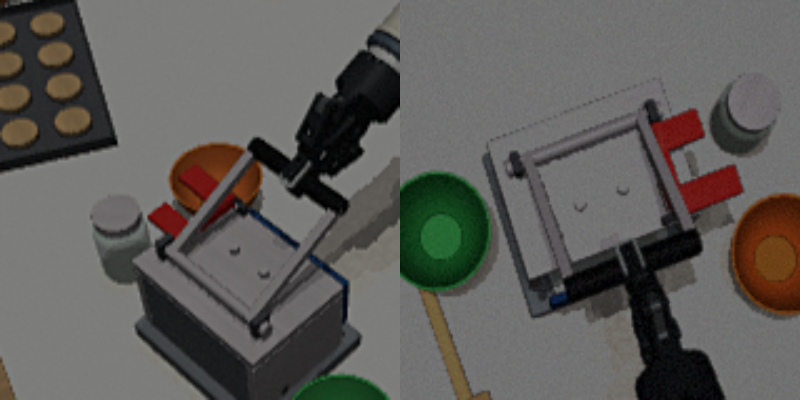

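The picture shows the lever bar held down at its stop (left half (300,170)), the catch flat (right half (710,160)), the drawer home and the bowls and jar undisturbed. Torque keeps rising without the bar moving, so it is on the stop.

```bash
python3 -c "
from rig import arm
print(arm.close_job())"
```

```text
the job is handed in; nothing more can be done
None
```

I handed the job in at about 17 s with the drawer home in its detent, the catch flipped flat to its stop, and the gripper holding the lever firmly at its stop; the bowls, jar and spatula weren't touched.

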